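# Take the push stick out of its hooded holder

## Robot

A 6-joint arm with a two-finger parallel gripper is mounted at the origin on a cart in front of the work surface, level with it; the furniture and walls round the work are solid. World frame = base frame: x ahead of the robot, y to its left, z up, the work surface at z = 0. Lengths are in mm, angles in rad, forces in N, time in s.
With the tool pointing down it reaches from about 300 to 850 mm from the base axis. Payload 5.4 kg.
Tool frame: the origin (TCP) lies midway between the tips of the shut fingers; the grasp point (between the pads) lies 19 mm behind it; z points along the fingers, y is the line along which they close (so a half turn about z gives the same grasp; the last joint's range is limited). The gripper opens to 85 mm and grips with 20 to 120 N. Pads are 22 mm wide; open, the fingers measure 114 mm over their backs; the gripper's body (76 mm by 85 mm) begins 54 mm behind the grasp point. The pads swing forward as they close: fully open they stand 13 mm farther back than shut.
Start: joints at [-1.437, 0.158, 1.597, -0, 1.386, -0.21], TCP at [193.789, -541.342, 204.299] pointing down, gripper open.
Joint ranges: [-2.91, 2.91], [-0.94, 2.29], [0.18, 2.7], [-1.29, 4.43], [0.17, 2.64], [-3, 3]. Speed limits (rad/s): [2.57, 2.57, 3.14, 3.14, 3.14, 3.14].

## Interface

Orientations are given as a unit quaternion [x, y, z, w].
In Python, from plant import manip gives the robot as it stands. The module is installed in compiled form; this text tells all that it offers.
- The arm moves only by the tool move_arm, never from a script. Its argument "deltas" is one flat list of numbers, 4 for each row, row after row: the shift along the tool's x, y, z in mm, then the turn about the tool's z in degrees. A call has 1 to 5 rows; each row shifts and turns the commanded pose from where the row before left it, along the tool's axes as they then stand; what a row does not reach is not made up. A row lasts 1/10 s, in which the tool goes at most 50 mm and 8.59 degrees, less where a joint would pass 70% of its speed; a pose out of reach is approached as far as the arm can. A call with a gripper value outside its range is refused whole. "jaw" is the closure, from -1 (fully open) to 1 (shut), set as the call begins (left out, the last holds). The fingers move at their own pace and stop on an object; the grip force is fixed at half the most. Time passes only in rows, so rows that do not move let the fingers close. It gives the time, the measured TCP pose, the force, the opening and the grip force at its end, in the units of the state.
- manip.read_state(): the state, without advancing time (a new reading comes with each control period).
- manip.capture(name): name is "scene" or "top" or "wrist"; returns a dict with "image" (420x560x3 uint8, red, green, blue), "z_map" (420x560 float32, mm along the optical axis (not along the pixel's ray), 0 where there is no reading), "fovy" (degrees; the focal length in pixels is half the picture's height over the tangent of half this angle, whatever the lens; pixels are square), "cx", "cy" (the principal point, pixels), "dist_coeffs" ([k1, k2, p1, p2, k3] as OpenCV has them; the pictures are not rectified), "camera_from_world" (4x4, takes a point from world to camera coordinates); the wrist camera has in their place "mount" (4x4, takes a point from camera to tool coordinates, whose origin is the TCP and whose axes are the flange's). Camera axes: x right, y down, z forward; pixel columns grow to the right and rows downward; lengths in mm; the calibration is good to about 2 mm. A picture is of the moment at which its call begins: read the wrist's pose just before it.
- manip.hand_in(): hands the job in; it is judged then, once.
The state is a dict: "clock": time; "joints": joint angles; "dq": joint speeds; "tau": joint torques, N m; "position": TCP position; "tcp_rot": TCP orientation; "ft_force": force on the tool from outside, world axes, zero at the start; "moment": the same for the moment, N m; "opening": opening from 0.0 (shut) to 1.0 (fully open); "finger_force": force on a finger pad.
Only numpy, scipy, OpenCV 4.12 (cv2) and the standard library are available. Lean on these libraries where they do the work, as an engineer would, in place of code of your own. Each camera call takes 0.05 s, during which the arm holds its last target. There are 200 camera calls.

## Task

Take the beech push stick out of the blue hooded holder: the opening is shorter than the stick, so slide it under the deeper hood, tilt its other end up through the opening and draw it out on the slant, without levering it hard against the holder. Finish still holding the stick in the gripper, roughly level and still, over the middle of the holder, the whole of it at least 8 cm above the holder's top and touching nothing else; leave the other things on the table where they are.

Things in the scene. Friction and masses are not known exactly. Their poses are not given: they have to be found in the camera images.
- holder: Fixed blue sheet-metal trough along its own y axis, steel floor inside. Origin at the centre of its underside, z up. Outside 160 (x) by 430 mm (y), 60 high; floor and walls 5 thick; inside 150 by 420 mm (y -210 to +210). Flat hoods 5 mm thick roof both ends, 50 mm over the inner floor; between them the top is open, 150 x 290 mm. At yaw 0 the deep hood is at the robot's right.
- deep_edge (a point): middle of the free edge of the deep hood, on its underside 55 mm above the table; this hood covers the holder's inside from y = -210 to -120 mm; axes as the holder's
- short_edge (a point): middle of the free edge of the short hood, on its underside 55 mm above the table; this hood covers the holder's inside from y = +170 to +210 mm; axes as the holder's
- stick_center (a point): Centre, half-way up, of the beech push stick, which lies flat on the holder's floor, both ends under the hoods. 343 mm long (its y, +y end at the short hood), 52 wide (x), 18 thick, about 0.11 kg (varies). From y = -80 to +172 mm it is a plain bar 44 mm wide (x -20 to +24), to be gripped across its width; it balances at about y = +20 mm.
- stick_end_deep (a point): middle of the stick's end at the deep hood (stick y = -170 mm, half-way up); it can go in to the end wall, which frees the other end; about 16 degrees of tilt then fits under the hood's edge
- stick_end_short (a point): middle of the stick's end at the short hood (stick y = +170 mm, half-way up); the end to be tilted up
- spanner_17: bystander, loose: steel open-ended spanner, 36x192x9 mm; origin at the centre of its underside
- hex_key_10: bystander, loose: black bent hex key, 56x176x10 mm; origin at the centre of its underside
- caliper: bystander, loose: digital caliper, 72x228x12 mm; origin at the centre of its underside
- screw_dish: bystander, loose: round steel dish, 100x100x24 mm; origin at the centre of its underside
- tape_measure: bystander, loose: yellow tape measure, 36x89x67 mm; origin at the centre of its underside
- carpenter_pencil: bystander, loose: flat red pencil, 15x178x8 mm; origin at the centre of its underside
- push_stick: the same push stick; origin at the centre of its underside (9 mm below stick_center), y along it towards the short hood, z up

How it is judged (in metres and radians):
On the way:
1. the stick's +y end is tilted up out of the opening while its other end is still under the deep hood (z of stick_end_short in the frame of holder above 0.075 m and y of stick_end_deep in the frame of deep_edge below -0.005 m and z of stick_end_deep in the frame of deep_edge below 0 m), for 0.1 s.
At the end, for the whole second after the job is handed in: the gripper still holds the stick (over 1 N), which is at rest (under 0.03 m/s), level within 15 degrees (0.26 rad), with both ends more than 140 mm above the table (80 mm above the holder's top), its centre within 150 mm sideways of the holder's centre, and does not touch the holder (height (world z) of each of stick_end_deep, stick_end_short above 0.14 m and angle between stick_center's own z axis and vertical below 0.26 rad and contact force between push_stick and the fingers above 1 N and contact force between push_stick and holder below 0.1 N and horizontal distance between stick_center and holder below 0.15 m and linear speed of push_stick below 0.03 m/s); the arm keeps its last pose, push and grip.
It fails at once if the stick, tilted more than 0.1 rad, is levered against the holder with more than 40 N (contact force between push_stick and holder above 40 N and angle between stick_center's own z axis and vertical above 0.1 rad).
It fails at once if a bystander is moved more than 30 mm (distance of any of spanner_17, hex_key_10, caliper, screw_dish, tape_measure, carpenter_pencil from where it was at the start of the episode above 0.03 m).
It also fails if it takes over 40 s, if anything falls off the work surface, if the arm or the gripper's body presses on something with over 40 N, if the wrist force passes 120 N, or if a joint passes its speed limit or range.

## Working session

There is one attempt and no reset: what is moved stays moved. The work goes in short steps, Python scripts to look and compute and a tool call to move; the robot and the scene stay as the last step left them, time stands still between calls to the robot, and variables do not carry over. Pictures are saved under pics/ and viewed, at most 10 in all, crops included, and the job is handed in when it is done.

Besides the shell and the picture viewer there is one more tool, called after "Request:" as name(argument=value, ...), one argument or row to a line, values as JSON. move_arm: Moves the arm, as the interface text tells. Its arguments: {"type":"object","properties":{"deltas":{"type":"array"},"jaw":{"type":"number"}},"required":["deltas"]}

```bash
mkdir -p pics; cat > h.py <<'E'
import numpy as np, cv2
from plant import manip
from scipy.spatial.transform import Rotation as R
def K(c):
    f=c["image"].shape[0]/2/np.tan(np.radians(c["fovy"])/2)
    return np.array([[f,0,c["cx"]],[0,f,c["cy"]],[0,0,1.]])
def c2w(c,s=None):
    if "mount" in c:
        T=np.eye(4);T[:3,:3]=R.from_quat(s["tcp_rot"]).as_matrix();T[:3,3]=s["position"]
        return T@c["mount"]
    return np.linalg.inv(c["camera_from_world"])
def ray(c,px,T,z):
    p=cv2.undistortPoints(np.array(px,float).reshape(-1,1,2),K(c),np.array(c["dist_coeffs"],float)).reshape(-1,2)
    d=np.c_[p,np.ones(len(p))]@T[:3,:3].T;o=T[:3,3]
    return o+d*((z-o[2])/d[:,2])[:,None]
def save(c,n): cv2.imwrite("pics/"+n+".png",c["image"][:,:,::-1])
E
python3 - <<'E'
from h import *
s=manip.read_state();print({k:np.round(v,3).tolist() for k,v in s.items()})
a=manip.capture("top");save(a,"top1");b=manip.capture("scene");save(b,"scene1")
for c in(a,b):print(np.round(c2w(c),3).tolist(),c["fovy"])
print(manip.capture("wrist")["mount"])
E
```

```text
{'clock': 0.0, 'joints': [-1.437, 0.159, 1.598, -0.0, 1.386, -0.21], 'dq': [-0.0, 0.002, -0.001, -0.0, -0.001, 0.001], 'tau': [-0.002, -39.599, -33.143, -0.0, 0.008, 0.0], 'position': [193.702, -540.701, 203.318], 'tcp_rot': [0.985, 0.171, 0.0, -0.001], 'ft_force': [0.072, -0.132, -0.283], 'moment': [-0.039, 0.023, 0.003], 'finger_force': 0.0, 'opening': 1.001}
[[-0.03, -0.986, 0.164, 314.779], [-1.0, 0.029, -0.009, 43.783], [0.004, -0.164, -0.986, 1679.084], [0.0, 0.0, 0.0, 1.0]] 44.87513915535706
[[-0.619, -0.551, 0.559, -157.371], [-0.785, 0.436, -0.44, 610.004], [-0.001, -0.711, -0.703, 968.426], [0.0, 0.0, 0.0, 1.0]] 49.2486542061284
[[-4.95209221e-04 -9.52205303e-01 -3.05458370e-01  7.82646654e+01]
 [ 9.99999833e-01 -5.62823639e-04  1.33289902e-04 -5.25932447e-01]
 [-2.98838543e-04 -3.05458253e-01  9.52205422e-01 -1.69030565e+02]
 [ 0.00000000e+00  0.00000000e+00  0.00000000e+00  1.00000000e+00]]
```

View pics/top1.png

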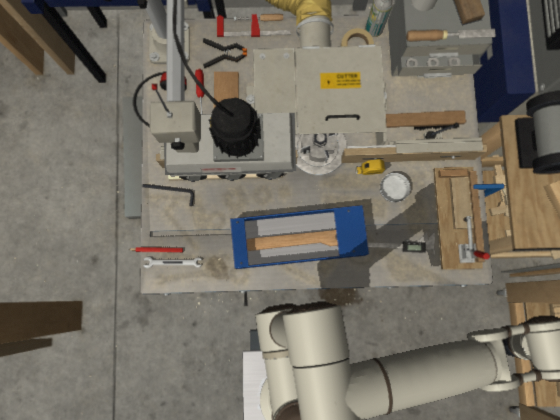

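View pics/scene1.png

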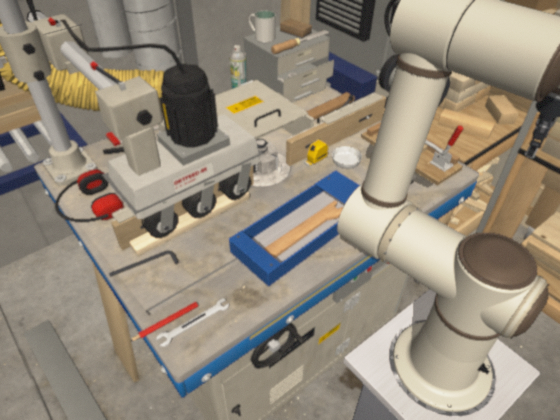

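The top view shows the holder at about (300,237), its deep hood on the right and the stick in the opening at y≈241. The caliper sits right next to the deep end, and the roller machine stands behind at about (230,150). Next I'll measure positions using the depth map.

```bash
cat >> h.py <<'E'
def cloud(c,T):
    h,w=c["z_map"].shape;u,v=np.meshgrid(np.arange(w),np.arange(h))
    p=cv2.undistortPoints(np.c_[u.ravel(),v.ravel()].astype(float).reshape(-1,1,2),K(c),np.array(c["dist_coeffs"],float)).reshape(-1,2)
    P=np.c_[p,np.ones(len(p))]*c["z_map"].reshape(-1,1)
    return (P@T[:3,:3].T+T[:3,3]).reshape(h,w,3)
E
python3 - <<'E'
from h import *
c=manip.capture("top");T=c2w(c);P=cloud(c,T)
hsv=cv2.cvtColor(c["image"],cv2.COLOR_RGB2HSV)
blue=(hsv[...,0]>100)&(hsv[...,0]<130)&(hsv[...,1]>120)
roi=np.zeros_like(blue);roi[195:280,220:380]=1
m=blue&roi&(P[...,2]>45)&(P[...,2]<75)
print(m.sum(),np.median(P[m][:,2]))
q=ray(c,np.argwhere(m)[:,::-1],T,60)[:,:2]
r=cv2.minAreaRect(q.astype(np.float32));print("holder",r,cv2.boxPoints(r).tolist())
wood=(hsv[...,0]>8)&(hsv[...,0]<25)&(hsv[...,1]>70)&(hsv[...,2]>90)&roi&(P[...,2]<45)&(P[...,2]>5)
n,l,st,_=cv2.connectedComponentsWithStats(wood.astype(np.uint8));k=1+np.argmax(st[1:,4]);print(st[k],np.median(P[l==k][:,2]))
w=ray(c,np.argwhere(l==k)[:,::-1],T,23)[:,:2]
r=cv2.minAreaRect(w.astype(np.float32));print("stick",r,cv2.boxPoints(r).tolist())
im=cv2.resize(c["image"][190:285,215:385],None,fx=4,fy=4,interpolation=cv2.INTER_CUBIC);cv2.imwrite("pics/crop.png",im[:,:,::-1])
# obstacles near
for name,x0,x1,y0,y1 in [("machine",450,1000,-100,500)]:
    s=(P[...,0]>x0)&(P[...,0]<x1)&(P[...,1]>y0)&(P[...,1]<y1)&(P[...,2]>100)
    print(name,P[s].min(0),P[s].max(0))
E
```

```text
2300 59.71694606062704
holder ((505.5106201171875, -30.241378784179688), (159.39569091796875, 426.2142028808594), 4.360596656799316) [[409.8402099609375, 176.18914794921875], [442.2467041015625, -248.79129028320312], [601.1810302734375, -236.67190551757812], [568.7745361328125, 188.30853271484375]]
[ 248  230   90   20 1075] 23.220321735293282
stick ((499.27728271484375, -9.284759521484375), (50.45912170410156, 290.879638671875), 1.3483409881591797) [[470.63238525390625, 135.5211181640625], [477.47705078125, -155.27798461914062], [527.9221801757812, -154.09063720703125], [521.0775146484375, 136.70846557617188]]
machine [690.5781286  -99.99373551 100.07931147] [999.83456269 418.75235511 521.13545635]
```

View pics/crop.png

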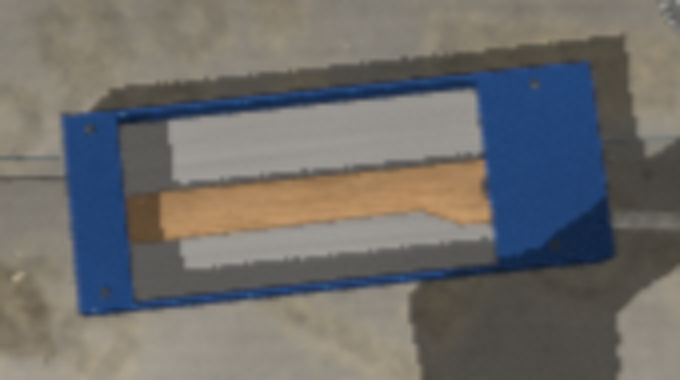

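The crop shows the deep hood on the right (edge at px x≈485) and the short hood on the left (edge at px x≈122). The stick's bar starts at about px 418. Now I'll get the stick pose in the holder frame and a helper to plan rows.

```bash
cat >> h.py <<'E'
YAW=np.radians(4.36);HC=np.array([505.5,-30.2])
EX=np.array([np.cos(YAW),np.sin(YAW)]);EY=np.array([-EX[1],EX[0]])
def toH(p): d=np.asarray(p)[...,:2]-HC;return np.stack([d@EX,d@EY],-1)
def fromH(x,y): return HC+x*EX+y*EY
def rows(target,tyh,n):
    """target xyz world, tool-y heading deg, tool down: n rows"""
    s=manip.read_state();M=R.from_quat(s["tcp_rot"]).as_matrix();p=np.array(s["position"])
    h=np.degrees(np.arctan2(M[1,1],M[0,1]));dh=(tyh-h+180)%360-180
    D=(np.array(target)-p)/n;out=[]
    for i in range(n):
        a=np.radians(h+dh*i/n);y=np.array([np.cos(a),np.sin(a),0]);x=np.array([-y[1],y[0],0])
        out.append([round(float(D@x),1),round(float(D@y),1),round(float(-D[2]),1),round(-dh/n,2)])
    print(np.round(s["position"],1),"h",round(h,2));
    for i in range(0,n,5): print(sum(out[i:i+5],[]))
E
python3 - <<'E'
from h import *
c=manip.capture("top");T=c2w(c);P=cloud(c,T)
hsv=cv2.cvtColor(c["image"],cv2.COLOR_RGB2HSV)
roi=np.zeros(hsv.shape[:2],bool);roi[195:280,220:380]=1
wood=(hsv[...,0]>8)&(hsv[...,0]<25)&(hsv[...,1]>70)&roi&(P[...,2]<45)&(P[...,2]>12)
w=toH(ray(c,np.argwhere(wood)[:,::-1],T,23))
for y in range(-150,190,20):
    k=w[(w[:,1]>y)&(w[:,1]<y+20)]
    if len(k):print(y+10,k.min(0).round(1),k.max(0).round(1),len(k))
rows([*fromH(-3,60),260],4.36,15)
E
```

```text
-120 [ -37.3 -122.7] [  13.1 -110.1] 57
-100 [ -36.2 -109.8] [ 14.1 -90.2] 95
-80 [-30.6 -89.8] [ 14.  -70.3] 79
-60 [-22.  -69.9] [ 12.7 -50.3] 67
-40 [-22.5 -50. ] [ 14.5 -30.1] 71
-20 [-22.7 -29.7] [ 13.6 -10.2] 68
0 [-22.4  -9.9] [14.6  9.7] 70
20 [-22.5  10.1] [14.8 30. ] 72
40 [-23.   30.3] [13.6 49.9] 69
60 [-22.7  50.1] [14.9 69.8] 71
80 [-23.2  70.1] [14.4 90. ] 73
100 [-24.1  90.3] [ 15.1 109.8] 72
120 [-22.7 110.2] [ 15.3 129.7] 73
140 [-23.5 130. ] [ 14.1 149.8] 73
160 [-24.  150.1] [ 14.4 169.9] 71
180 [-13.2 170.2] [-10.  170.5] 2
[ 193.8 -541.1  203.8] h -70.3
[31.9, -29.0, -3.7, np.float64(-4.98), 34.3, -26.1, -3.7, np.float64(-4.98), 36.4, -23.0, -3.7, np.float64(-4.98), 38.3, -19.8, -3.7, np.float64(-4.98), 39.9, -16.4, -3.7, np.float64(-4.98)]
[41.1, -12.8, -3.7, np.float64(-4.98), 42.1, -9.2, -3.7, np.float64(-4.98), 42.7, -5.5, -3.7, np.float64(-4.98), 43.1, -1.8, -3.7, np.float64(-4.98), 43.1, 1.9, -3.7, np.float64(-4.98)]
[42.7, 5.7, -3.7, np.float64(-4.98), 42.1, 9.3, -3.7, np.float64(-4.98), 41.1, 13.0, -3.7, np.float64(-4.98), 39.8, 16.5, -3.7, np.float64(-4.98), 38.2, 19.9, -3.7, np.float64(-4.98)]
```

Request:
move_arm(
  deltas=[31.9,-29,-3.7,-4.98,34.3,-26.1,-3.7,-4.98,36.4,-23,-3.7,-4.98,38.3,-19.8,-3.7,-4.98,39.9,-16.4,-3.7,-4.98],
  jaw=-0.4,
)

```text
clock: 0.75
position: [295.6, -349.5, 222.8]
tcp_rot: [0.925, 0.381, 0.0, 0.0]
ft_force: [1.0, -0.8, -0.2]
opening: 0.699
finger_force: 0.0
```

Request:
move_arm(
  deltas=[41.1,-12.8,-3.7,-4.98,42.1,-9.2,-3.7,-4.98,42.7,-5.5,-3.7,-4.98,43.1,-1.8,-3.7,-4.98,43.1,1.9,-3.7,-4.98],
)

```text
clock: 1.25
position: [397.0, -159.3, 241.6]
tcp_rot: [0.821, 0.571, 0.0, 0.0]
ft_force: [1.0, -0.6, 0.2]
opening: 0.7
finger_force: 0.0
```

Request:
move_arm(
  deltas=[42.7,5.7,-3.7,-4.98,42.1,9.3,-3.7,-4.98,41.1,13,-3.7,-4.98,39.8,16.5,-3.7,-4.98,38.2,19.9,-3.7,-4.98],
)

```text
clock: 1.75
position: [498.4, 30.9, 260.0]
tcp_rot: [0.678, 0.735, 0.0, 0.0]
ft_force: [0.5, -0.2, 0.4]
opening: 0.698
finger_force: 0.0
```

Request:
move_arm(
  deltas=[0,0,0,0,0,0,0,0],
)

```text
clock: 1.95
position: [497.8, 29.7, 259.6]
tcp_rot: [0.679, 0.734, -0.0, -0.0]
ft_force: [0.9, 0.3, 0.3]
opening: 0.701
finger_force: 0.0
```

```bash
python3 - <<'E'
from h import *
s=manip.read_state();c=manip.capture("wrist");T=c2w(c,s);P=cloud(c,T);save(c,"w1")
print(s["position"],s["opening"],s["tcp_rot"])
hsv=cv2.cvtColor(c["image"],cv2.COLOR_RGB2HSV)
Hh=toH(P)
wood=(hsv[...,0]>8)&(hsv[...,0]<25)&(hsv[...,1]>70)&(P[...,2]<35)&(P[...,2]>12)&(abs(Hh[...,0])<70)&(abs(Hh[...,1])<200)
w=toH(ray(c,np.argwhere(wood)[:,::-1],T,23))
for y in range(-130,190,10):
    k=w[(w[:,1]>y)&(w[:,1]<y+10)]
    if len(k)>10:print(y+5,k.min(0).round(1),k.max(0).round(1),len(k))
rows([*fromH(-3,60),260],4.36,1)
E
```

```text
[497.81582409  29.66291082 259.57910137] 0.7009299602948216 [ 6.78887380e-01  7.34242301e-01 -3.95437284e-04 -1.08584212e-04]
-125 [ -36.6 -129.8] [  11.6 -120.4] 119
-115 [ -36.4 -118.7] [  11.5 -111.3] 155
-105 [ -36.2 -109.6] [  12.9 -100.4] 191
-95 [-35.9 -98.8] [ 12.8 -91.6] 158
-85 [-32.6 -89.9] [ 12.7 -81. ] 175
-75 [-29.3 -79.4] [ 12.6 -70.7] 157
-65 [-23. -69.] [ 12.4 -60.4] 138
-55 [-21.3 -58.8] [ 12.3 -50.4] 136
-45 [-21.2 -48.8] [ 12.2 -40.4] 138
-35 [-21.1 -38.9] [ 12.1 -30.7] 137
-25 [-22.4 -29.1] [ 11.9 -21. ] 139
-15 [-22.4 -19.5] [ 13.2 -11.5] 145
-5 [-22.3 -10. ] [13.2 -0.5] 175
5 [-22.2   0.9] [13.   8.7] 148
15 [-22.   10.2] [12.9 19.4] 174
25 [-21.9  20.8] [12.8 29.8] 174
35 [-21.8  31.2] [12.6 38.7] 149
45 [-23.1  40.1] [12.5 48.9] 176
55 [-23.   50.3] [13.7 58.9] 184
65 [-22.9  60.3] [13.6 68.8] 188
75 [-22.8  70.2] [13.5 80. ] 215
85 [-23.9  81.3] [13.3 89.6] 190
95 [-22.5  90.9] [13.2 99.1] 189
105 [-23.7 100.4] [ 13.1 109.8] 219
115 [-23.6 111. ] [ 14.2 119. ] 198
125 [-23.5 120.2] [ 14.2 129.4] 231
135 [-24.7 130.6] [ 14.  139.6] 239
145 [-24.6 140.8] [ 13.9 149.7] 239
155 [-24.4 150.9] [ 13.7 159.7] 239
165 [-23.  160.8] [ 13.6 169.5] 228
175 [-21.6 170.6] [ 12.1 170.7] 27
[497.6  28.8 259.5] h 4.38
[0.5, 0.4, -0.5, np.float64(0.02)]
```

View pics/w1.png

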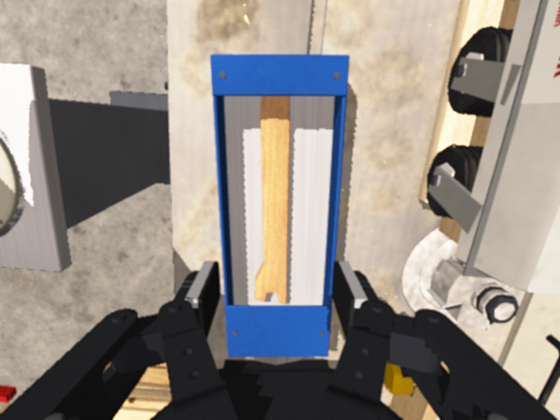

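The wrist view shows the stick (px x 262–290) lined up with the holder between the open fingers. The bar's centre is about 5 mm off the holder's axis, and its step is near holder y≈-70, so the stick's offset is about +10 mm. I'll descend next.

Request:
move_arm(
  deltas=[0,-1.6,45,0,0,0,50,0,0,0,50,0,0,0,50,0,0,0,30,0],
)

```text
clock: 2.5
position: [492.9, 27.9, 30.9]
tcp_rot: [0.681, 0.733, -0.002, -0.002]
ft_force: [0.3, 0.1, 0.0]
opening: 0.703
finger_force: 0.0
```

Request:
move_arm(
  deltas=[0,0,8,0,0,0,6,0,0,0,4,0,0,0,0,0],
)

```text
clock: 2.9
position: [497.6, 28.5, 18.2]
tcp_rot: [0.68, 0.734, 0.001, 0.001]
ft_force: [-0.7, 0.3, -0.0]
opening: 0.699
finger_force: 0.0
```

Request:
move_arm(
  deltas=[0,0,4,0,0,0,3,0,0,0,0,0],
)

```text
clock: 3.2
position: [496.2, 29.1, 9.7]
tcp_rot: [0.679, 0.734, -0.0, -0.0]
ft_force: [0.0, 1.0, 0.0]
opening: 0.696
finger_force: 0.0
```

Request:
move_arm(
  deltas=[0,0,2,0,0,0,0,0],
)

```text
clock: 3.4
position: [496.2, 29.1, 7.7]
tcp_rot: [0.679, 0.734, -0.0, -0.0]
ft_force: [-0.5, 0.6, -0.3]
opening: 0.699
finger_force: 0.0
```

```bash
python3 - <<'E'
from h import *
s=manip.read_state();c=manip.capture("wrist");save(c,"w2");print(s["position"],toH(s["position"]),s["ft_force"])
E
```

```text
[496.18345002  29.05273368   7.6520746 ] [-4.78502179 59.78953185] [-0.48175902  0.62966022 -0.25867695]
```

View pics/w2.png

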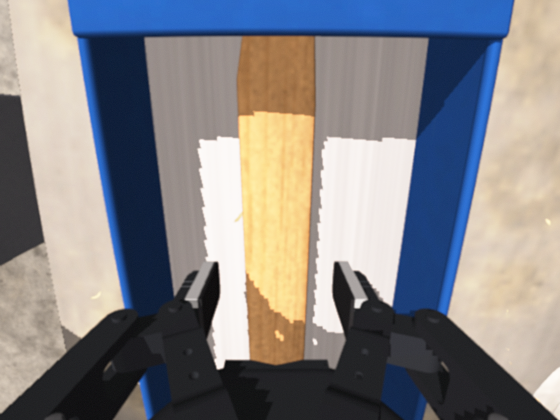

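The fingers straddle the bar symmetrically (bar px 245–310, pads at 215 and 337). I'll lower slightly and grip.

Request:
move_arm(
  deltas=[0,0,3.5,0,0,0,0,0],
)

```text
clock: 3.65
position: [495.9, 29.1, 3.8]
tcp_rot: [0.679, 0.734, -0.0, -0.0]
ft_force: [0.8, 1.2, 0.2]
opening: 0.702
finger_force: 0.0
```

Request:
move_arm(
  deltas=[0,0,0,0,0,0,0,0,0,0,0,0,0,0,0,0,0,0,0,0],
  jaw=1,
)

```text
clock: 4.15
position: [496.3, 29.0, 4.3]
tcp_rot: [0.679, 0.734, 0.0, 0.0]
ft_force: [-0.3, -1.0, -0.4]
opening: -0.0
finger_force: 0.0
```

```bash
python3 - <<'E'
from h import *
s=manip.read_state();c=manip.capture("wrist");save(c,"w3");print(s["position"],s["opening"],s["finger_force"])
E
```

```text
[496.34089985  28.97942052   4.33933462] -0.0004791916004877074 0.0
```

View pics/w3.png

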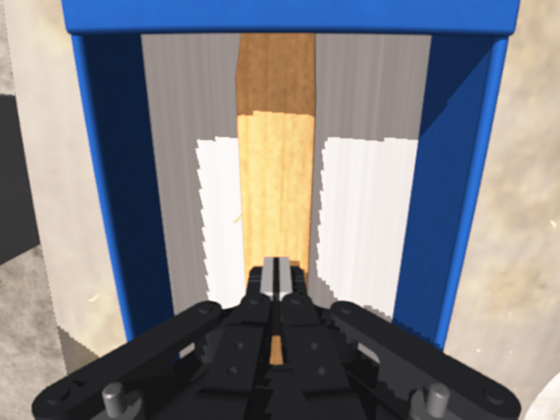

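The fingers shut above the stick without gripping it. I'll measure where the tips really are, using the wrist depth map.

```bash
python3 - <<'E'
from h import *
s=manip.read_state();c=manip.capture("wrist");T=c2w(c,s);P=cloud(c,T)
for n,(u,v) in dict(tip=(277,268),tip2=(270,275),tip3=(285,285),tipb=(277,300),stick=(277,200),floor=(220,250),slot=(277,350),hood=(290,15),wall=(490,100)).items():
    print(n,P[v,u].round(1),toH(P[v,u]).round(1), (P[v,u]-s["position"]).round(1))
E
```

```text
tip [496.   40.2  47. ] [-4.1 70.9] [-0.4 11.2 42.7]
tip2 [492.7  40.6  54.8] [-7.4 71.5] [-3.6 11.6 50.5]
tip3 [499.3  41.3  63.8] [-0.8 71.7] [ 2.9 12.3 59.4]
tipb [496.2  36.1  67.5] [-4.2 66.8] [-0.1  7.1 63.2]
stick [493.9  67.6  22.9] [-4.1 98.4] [-2.4 38.7 18.5]
floor [460.8  27.1   3.7] [-40.2  60.5] [-35.5  -1.9  -0.7]
slot [501.6 -30.7  23.5] [-3.9 -0.2] [  5.2 -59.7  19.1]
hood [492.4 142.4  60.2] [1.000e-01 1.731e+02] [ -3.9 113.4  55.8]
wall [571.7 122.3  55.7] [ 77.6 147. ] [75.3 93.3 51.3]
```

```bash
python3 - <<'E'
from h import *
s=manip.read_state();c=manip.capture("wrist");T=c2w(c,s);P=cloud(c,T)
print(K(c),c["dist_coeffs"])
for u in(272,283):
  for v in range(248,276,2): print(u,v,c["z_map"][v,u].round(1),c["image"][v,u],P[v,u].round(1))
for z in (4,14,24,34): 
  t=np.array(s["position"])+[0,11,0];t[2]=z
  q=np.linalg.inv(T)@np.r_[t,1];print(z,cv2.projectPoints(q[:3].reshape(1,1,3),np.zeros(3),np.zeros(3),K(c),np.array(c["dist_coeffs"],float))[0].ravel())
E
```

```text
[[292.21205455   0.         275.80836626]
 [  0.         292.21205455 214.95138115]
 [  0.           0.           1.        ]] [-0.03444693  0.          0.          0.          0.        ]
272 248 164.9 [253 229 156] [493.3  39.3  22. ]
272 250 164.6 [253 230 157] [493.4  38.4  22.7]
272 252 165.5 [253 228 155] [493.5  36.9  22.1]
272 254 165.4 [253 228 152] [493.6  35.9  22.6]
272 256 152.6 [243 196 145] [493.4  40.4  34.6]
272 258 149.4 [159 152 150] [493.4  40.8  37.8]
272 260 149.0 [144 141 139] [493.5  40.   38.5]
272 262 146.4 [144 139 137] [493.5  40.3  41.1]
272 264 144.5 [145 139 137] [493.5  40.2  43.2]
272 266 142.3 [142 138 136] [493.5  40.3  45.5]
272 268 140.5 [145 139 137] [493.6  40.2  47.4]
272 270 139.2 [137 133 130] [493.6  40.   48.9]
272 272 136.6 [131 126 126] [493.6  40.3  51.4]
272 274 134.9 [131 126 126] [493.7  40.3  53.2]
283 248 165.0 [252 224 147] [499.5  39.7  22. ]
283 250 164.8 [251 218 144] [499.6  38.7  22.4]
283 252 166.3 [251 218 143] [499.8  37.   21.4]
283 254 164.9 [252 221 145] [499.8  36.6  23.1]
283 256 152.9 [239 193 143] [499.2  40.7  34.3]
283 258 149.4 [172 165 163] [499.   41.3  37.8]
283 260 149.1 [171 165 164] [499.1  40.4  38.4]
283 262 145.3 [172 166 164] [498.9  41.2  42.1]
283 264 143.9 [171 167 163] [498.9  40.9  43.7]
283 266 142.4 [172 166 165] [498.9  40.7  45.4]
283 268 139.3 [171 166 165] [498.8  41.2  48.4]
283 270 137.1 [171 165 164] [498.7  41.3  50.7]
283 272 137.3 [171 166 164] [498.8  40.4  50.8]
283 274 133.5 [173 167 165] [498.6  41.3  54.5]
4 [277.29563547 235.3940229 ]
14 [277.37141163 241.69411771]
24 [277.45596288 248.72770038]
34 [277.55089478 256.62976449]
```

The finger tips really sit about 31 mm behind the reported TCP: the depth map puts the shut tips at z≈35, with the stick and floor reading correctly. I'll trust the measured tips, reopen and go lower while watching the force.

Request:
move_arm(
  deltas=[0,0,0,0,0,0,0,0,0,0,0,0,0,0,0,0],
  jaw=-0.4,
)

```text
clock: 4.7
position: [496.3, 29.0, 4.3]
tcp_rot: [0.679, 0.734, 0.0, 0.0]
ft_force: [0.3, 0.0, 0.1]
opening: 0.683
finger_force: 0.0
```

Request:
move_arm(
  deltas=[0,0,6,0,0,0,6,0,0,0,4,0,0,0,0,0],
)

```text
clock: 5.1
position: [495.3, 29.1, -12.8]
tcp_rot: [0.679, 0.734, -0.001, -0.001]
ft_force: [-0.4, 0.4, -0.3]
opening: 0.699
finger_force: 0.0
```

Request:
move_arm(
  deltas=[0,0,3,0,0,0,3,0,0,0,0,0],
)

```text
clock: 5.4
position: [496.0, 29.0, -18.1]
tcp_rot: [0.679, 0.734, -0.0, -0.0]
ft_force: [-0.2, 0.3, 0.6]
opening: 0.701
finger_force: 0.0
```

```bash
python3 - <<'E'
from h import *
s=manip.read_state();c=manip.capture("wrist");save(c,"w4");T=c2w(c,s);P=cloud(c,T);print(s["position"],s["opening"],s["ft_force"])
d=P-np.array(s["position"]);m=(abs(toH(P)[...,1]-toH(s["position"])[1])<16)&(abs(toH(P)[...,0])<60)&(P[...,2]>-5)
h=toH(P)
for lo in range(-60,60,6):
    k=m&(h[...,0]>=lo)&(h[...,0]<lo+6)&(h[...,1]-toH(s["position"])[1]>8)
    if k.sum(): print(lo,k.sum(),np.percentile(P[k][:,2],[1,20,50,80]).round(1))
E
```

```text
[495.97789996  29.04755777 -18.09462701] 0.7005273652759153 [-0.16801539  0.27619034  0.57576899]
-60 2487 [ 3.9 68.4 82.6 94.2]
-54 200 [ 3.2  4.1  4.8 59.4]
-48 535 [ 3.6  4.8 59.2 64.8]
-42 1219 [ 3.7 27.2 50.7 65. ]
-36 818 [ 3.6 19.5 60.3 98.4]
-30 125 [ 3.3  4.   4.8 91.8]
-24 401 [19.7 22.2 82.5 87.5]
-18 1296 [21.9 82.4 90.  95.5]
-12 1489 [21.9 84.3 92.1 97.7]
-6 1488 [21.7 84.5 92.4 97.8]
0 1483 [21.9 83.2 91.3 97.1]
6 713 [21.7 22.9 85.6 90.4]
12 109 [ 3.3  4.6 21.4 22.6]
18 433 [ 3.4  4.5 95.2 99.6]
24 1277 [ 3.6 25.5 47.1 64.7]
30 814 [ 3.6 24.5 58.9 66.3]
36 291 [ 3.3  4.2  5.5 60.1]
42 1345 [ 3.6 65.4 75.5 85.9]
48 2731 [ 4.  72.  88.9 97.1]
54 2042 [ 3.8 75.7 89.9 98.6]
```

View pics/w4.png

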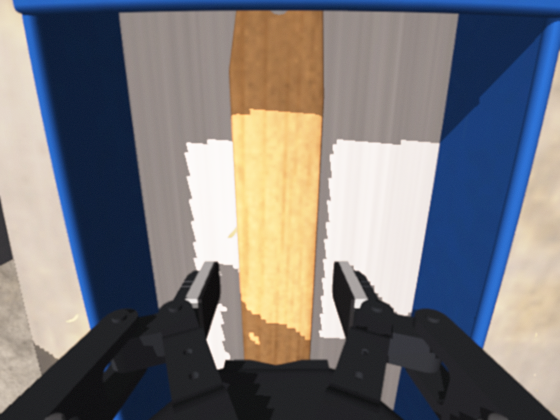

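The tips are now beside the bar at about z 20, with the gripper body at about z 82. I'll go 9 mm lower and close.

Request:
move_arm(
  deltas=[0,0,3,0,0,0,3,0,0,0,3,0,0,0,0,0],
)

```text
clock: 5.85
position: [496.3, 29.0, -26.9]
tcp_rot: [0.679, 0.734, -0.0, -0.0]
ft_force: [0.4, 0.0, -0.3]
opening: 0.701
finger_force: 0.0
```

Request:
move_arm(
  deltas=[0,0,0,0,0,0,0,0,0,0,0,0,0,0,0,0,0,0,0,0],
  jaw=1,
)

```text
clock: 6.35
position: [499.5, 28.4, -23.0]
tcp_rot: [0.679, 0.734, 0.001, 0.002]
ft_force: [-4.4, 0.9, 24.9]
opening: 0.425
finger_force: 67.3
```

Gripped, but the tips are pressing on the floor with 25 N. I'll relieve that and then slide under the deep hood.

Request:
move_arm(
  deltas=[0,0,-3,0,0,0,-2,0,0,0,0,0],
)

```text
clock: 6.65
position: [495.9, 29.1, -22.0]
tcp_rot: [0.679, 0.734, -0.0, -0.0]
ft_force: [1.2, -0.9, -0.4]
opening: 0.425
finger_force: 60.0
```

Request:
move_arm(
  deltas=[-6,0,0,0,-6,0,0,0,-6,0,0,0,-6,0,0,0,-6,0,0,0],
)

```text
clock: 7.15
position: [498.6, -1.6, -21.8]
tcp_rot: [0.68, 0.734, -0.0, -0.0]
ft_force: [-0.1, 0.1, -1.4]
opening: 0.427
finger_force: 60.0
```

Request:
move_arm(
  deltas=[-4,0,0,0,-4,0,0,0,-4,0,0,0,0,0,0,0],
)

```text
clock: 7.55
position: [499.7, -13.3, -21.6]
tcp_rot: [0.68, 0.734, 0.0, 0.0]
ft_force: [-0.3, 0.3, -0.9]
opening: 0.422
finger_force: 60.0
```

```bash
cat > m.py <<'E'
from h import *
s=manip.read_state();c=manip.capture("wrist");T=c2w(c,s);P=cloud(c,T);h=toH(P)
print(np.round(s["position"],1),toH(s["position"]).round(1),np.round(s["ft_force"],1),np.round(s["moment"],2),s["opening"],s["finger_force"])
hsv=cv2.cvtColor(c["image"],cv2.COLOR_RGB2HSV)
wood=(hsv[...,0]>5)&(hsv[...,0]<25)&(hsv[...,1]>70)&(abs(h[...,0])<40)&(h[...,1]>toH(s["position"])[1]+15)&(h[...,1]<260)
n,l,st,_=cv2.connectedComponentsWithStats(wood.astype(np.uint8));k=1+np.argmax(st[1:,4]);q=np.c_[h[l==k],P[l==k][:,2]]
print("n",len(q),"ymax",np.percentile(q[:,1],99.5).round(1))
f=np.polyfit(q[:,1],q[:,2],1);print("top z at y=0:",f[1].round(1),"tilt deg",np.degrees(np.arctan(f[0])).round(2),"z at end",np.polyval(f,q[:,1].max()).round(1))
g=np.polyfit(q[:,1],q[:,0],1);print("yaw",np.degrees(np.arctan(g[0])).round(2))
E
python3 m.py
```

```text
[499.7 -13.3 -21.6] [-4.5 17.3] [-0.3  0.3 -0.9] [ 0.   -0.03  0.01] 0.42245438377226924 60.02876115962863
n 24093 ymax 138.5
top z at y=0: 24.1 tilt deg 0.12 z at end 24.4
yaw 0.75
```

The short end is now at y=138, clear of the short hood, and the deep end is at about -204. Now I'll lift so the deep hood's edge tilts the stick.

Request:
move_arm(
  deltas=[0,0,-8,0,0,0,-8,0,0,0,-7,0,0,0,-5,0,0,0,-4,0],
)

```text
clock: 8.1
position: [500.0, -12.8, 11.1]
tcp_rot: [0.679, 0.734, 0.0, 0.0]
ft_force: [0.4, -0.5, -3.1]
opening: 0.424
finger_force: 60.1
```

Request:
move_arm(
  deltas=[0,0,-4,0,0,0,-3,0,0,0,0,0],
)

```text
clock: 8.4
position: [499.2, -12.6, 17.2]
tcp_rot: [0.68, 0.734, -0.0, -0.0]
ft_force: [0.6, 1.3, -3.6]
opening: 0.432
finger_force: 60.3
```

```bash
python3 m.py
```

```text
[499.2 -12.6  17.2] [-5. 18.] [ 0.6  1.3 -3.6] [ 0.49 -0.14  0.04] 0.43231861019804807 60.32344914972782
n 24986 ymax 137.0
top z at y=0: 62.5 tilt deg 3.0 z at end 70.9
yaw 0.18
```

The stick is pivoting gently on the hood edge, at about 3 N. I'll keep lifting.

Request:
move_arm(
  deltas=[0,0,-4,0,0,0,-4,0,0,0,-4,0,0,0,-3,0,0,0,0,0],
)

```text
clock: 8.95
position: [499.7, -13.0, 32.8]
tcp_rot: [0.68, 0.734, 0.0, 0.0]
ft_force: [-1.0, -0.3, -2.5]
opening: 0.421
finger_force: 60.3
```

```bash
python3 m.py
```

```text
[499.7 -13.   32.8] [-4.5 17.6] [-1.  -0.3 -2.5] [ 0.35  0.1  -0.03] 0.42077720347651926 60.318897888064384
n 26966 ymax 132.5
top z at y=0: 75.5 tilt deg 9.36 z at end 102.7
yaw 0.24
```

The tilt is 9.4°, the short end is at z≈94 and the deep end is still under the hood, so the tilt condition is met. Next I'll draw the stick out along its own slant.

Request:
move_arm(
  deltas=[10,0,-1,0,15,0,-2.5,0,15,0,-2.5,0,15,0,-2.5,0,15,0,-2.5,0],
)

```text
clock: 9.5
position: [494.2, 58.8, 43.9]
tcp_rot: [0.679, 0.734, 0.0, 0.0]
ft_force: [0.1, -0.4, 0.5]
opening: 0.423
finger_force: 60.5
```

Request:
move_arm(
  deltas=[15,0,-2.5,0,15,0,-2.5,0,8,0,-1.3,0,0,0,0,0],
)

```text
clock: 9.9
position: [491.4, 96.3, 50.1]
tcp_rot: [0.679, 0.735, 0.0, 0.0]
ft_force: [-0.4, -0.9, -0.3]
opening: 0.425
finger_force: 60.5
```

```bash
python3 m.py
```

```text
[491.4  96.3  50.1] [ -4.5 127.2] [-0.4 -0.9 -0.3] [ 0.04 -0.04 -0.04] 0.42478468605051367 60.47811035066843
n 26560 ymax 242.8
top z at y=0: 76.1 tilt deg 8.56 z at end 115.0
yaw 0.23
```

It's clear of the hood: the deep end is at y≈-97, and there is no contact force. I'll raise it and then bring it over the centre.

Request:
move_arm(
  deltas=[0,0,-15,0,0,0,-25,0,0,0,-30,0,0,0,-30,0,0,0,-25,0],
)

```text
clock: 10.45
position: [491.7, 94.2, 176.4]
tcp_rot: [0.68, 0.733, 0.0, 0.001]
ft_force: [0.7, -0.4, -1.3]
opening: 0.424
finger_force: 60.5
```

Request:
move_arm(
  deltas=[-10,0,-15,0,-20,0,-5,0,-20,0,0,0,-15,0,0,0,-8,0,0,0],
)

```text
clock: 10.95
position: [496.8, 20.4, 194.6]
tcp_rot: [0.68, 0.733, -0.0, 0.0]
ft_force: [-0.2, -0.2, -1.5]
opening: 0.423
finger_force: 60.5
```

Request:
move_arm(
  deltas=[0,0,0,0,0,0,0,0,0,0,0,0,0,0,0,0,0,0,0,0],
)

```text
clock: 11.45
position: [496.8, 22.5, 194.6]
tcp_rot: [0.679, 0.734, 0.0, -0.0]
ft_force: [0.5, -0.0, -1.2]
opening: 0.424
finger_force: 60.5
```

```bash
python3 m.py; python3 - <<'E'
from h import *
c=manip.capture("scene");save(c,"scene2")
E
```

```text
[496.8  22.5 194.6] [-4.7 53.2] [ 0.5 -0.  -1.2] [ 0.05 -0.02  0.01] 0.4240134832844556 60.49476005136967
n 26550 ymax 168.7
top z at y=0: 232.0 tilt deg 8.46 z at end 257.3
yaw 0.47
```

View pics/scene2.png

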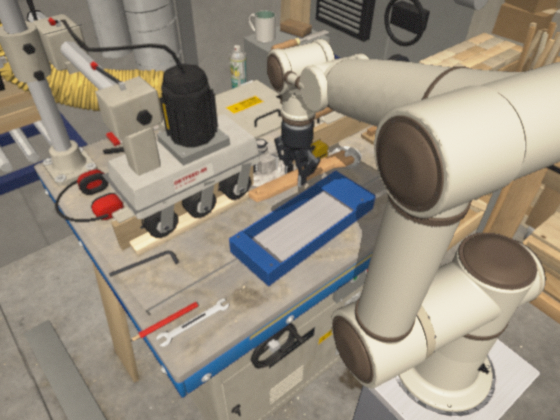

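The scene view shows the stick held at px (305,178), clear above the empty holder, and the bystanders in view are where they were. The tilt is 8.5°, both ends are above about 195 mm and the centre is near the holder's centre, so I'm handing in.

```bash
python3 -c "
from plant import manip
print(manip.hand_in())"
```

```text
the job is handed in; nothing more can be done
None
```

I drew the push stick out on the slant and handed the job in with it still gripped over the middle of the holder, about 8.5° off level, its lower end about 195 mm above the table; the hand-in call returned no verdict.

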